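# Check the stamp case and take out the stamp that is packed wrongly

### The job

Open the stamp case's lid right back and check the stamps against the picture labels: one leaf stamp has been packed at a shell's label. Take that one out and lay it gently (not dropped or let fall) in the empty place of the leaf tray, picture up, lying flat on the bed, in line with the tray and centred across the bed. Leave the lid open, the other stamps in their places, and the bowl, brush mug and scraper where they are.

Things in the scene. Friction and masses are not known exactly. Their poses are not given: they have to be found in the camera images.
- case: fixed birch stamp case, 164 (x) x 188 (y) x 52 mm high, walls 8. Origin under its centre. Inside along x: label ledge 24 wide, 40 high; finger well 31; bed 16 high with the stamps; finger well 31. Well floors 6 high. Four filled places side by side along y, 44 mm apart, too close for fingers between: stamps are gripped only by their short ends. One leaf stamp is at a shell label.
- lid (a joint): angle of the case's lid, rad: 0 shut, 2.0 open against its stop (leaning back past upright). It starts shut or up to 0.2 ajar. The stiff hinge (0.34 N m of friction) keeps the lid at any angle; about 4 N at the handle lifts it. Lid 164 x 188 x 10 mm, 0.25 kg.
- lid_hinge (a point): middle of the lid's hinge line, 52 mm above the table on the case's -y side. The line runs along the case's x; the lid opens by turning positively about the case's +x (its free edge on the +y side rises and goes over towards -y). The point turns with the lid.
- lid_handle (a point): middle of the bar of the lid's steel bow handle: round bar 10 mm thick, 90 mm long, parallel to the hinge, 32 mm above the lid's upper face and 20 mm in from its free edge; from the hinge 168 mm along the lid (the lid's y) and 42 mm outward from its underside (the lid's z). Turns with the lid.
- tray: fixed oak tray for leaf stamps, 230 (x) x 130 (y) mm. Origin under its centre. Three places end to end along x, 74 mm apart, each 70 long between partitions 57 high (no room for fingers at the ends: stamps are held by their long sides here). Side walls 50 high. Bed 34 wide, 15 high, 11 mm to -y of centre; a finger well 31 wide, floor 5 high, on each side; label ledge 40 high at +y.
- case_leaf_a_place (a point): a place in the stamp case whose picture label shows a green leaf: centre of the underside of a stamp lying on the bed there, length along x (axes as the case's). Its label, a white plate 34 x 20 mm, is on the case's ledge 74 mm from this point along -x, 24 mm higher. Where it is in the row of four varies.
- case_leaf_b_place (a point): a place in the stamp case whose picture label shows a green leaf: centre of the underside of a stamp lying on the bed there, length along x (axes as the case's). Its label, a white plate 34 x 20 mm, is on the case's ledge 74 mm from this point along -x, 24 mm higher. Where it is in the row of four varies.
- case_shell_a_place (a point): a place in the stamp case whose picture label shows a red shell: centre of the underside of a stamp lying on the bed there, length along x (axes as the case's). Its label, a white plate 34 x 20 mm, is on the case's ledge 74 mm from this point along -x, 24 mm higher. Where it is in the row of four varies.
- case_shell_b_place (a point): a place in the stamp case whose picture label shows a red shell: centre of the underside of a stamp lying on the bed there, length along x (axes as the case's). Its label, a white plate 34 x 20 mm, is on the case's ledge 74 mm from this point along -x, 24 mm higher. Where it is in the row of four varies.
- tray_a_place (a point): a place in the leaf tray: centre of the underside of a stamp lying on the bed there, length along x (axes as the tray's). Its label, a white plate 34 x 18 mm with a green leaf, is on the tray's ledge 59 mm along +y, 25 mm higher. Where it is in the row of three varies; two places hold a stamp, one is empty.
- tray_b_place (a point): a place in the leaf tray: centre of the underside of a stamp lying on the bed there, length along x (axes as the tray's). Its label, a white plate 34 x 18 mm with a green leaf, is on the tray's ledge 59 mm along +y, 25 mm higher. Where it is in the row of three varies; two places hold a stamp, one is empty.
- tray_c_place (a point): a place in the leaf tray: centre of the underside of a stamp lying on the bed there, length along x (axes as the tray's). Its label, a white plate 34 x 18 mm with a green leaf, is on the tray's ledge 59 mm along +y, 25 mm higher. Where it is in the row of three varies; two places hold a stamp, one is empty.
- stamp_1: loose stamp: wood block 62 (x) x 36 (y) x 28 mm high, 30 to 60 g, with a thin dark rubber die beneath and a green leaf pictured on top. Origin at the centre of its underside, z up. It starts in the case (stamps 1, 2 and 3 look alike; which of them lies wrongly varies).
- stamp_2: loose stamp: wood block 62 (x) x 36 (y) x 28 mm high, 30 to 60 g, with a thin dark rubber die beneath and a green leaf pictured on top. Origin at the centre of its underside, z up. It starts in the case (stamps 1, 2 and 3 look alike; which of them lies wrongly varies).
- stamp_3: loose stamp: wood block 62 (x) x 36 (y) x 28 mm high, 30 to 60 g, with a thin dark rubber die beneath and a green leaf pictured on top. Origin at the centre of its underside, z up. It starts in the case (stamps 1, 2 and 3 look alike; which of them lies wrongly varies).
- stamp_s: loose stamp: wood block 62 (x) x 36 (y) x 28 mm high, 30 to 60 g, with a thin dark rubber die beneath and a red shell pictured on top. Origin at the centre of its underside, z up. It starts in the case, at a label with a shell.
- stamp_4: loose stamp: wood block 62 (x) x 36 (y) x 28 mm high, 30 to 60 g, with a thin dark rubber die beneath and a green leaf pictured on top. Origin at the centre of its underside, z up. It starts in the leaf tray.
- stamp_5: loose stamp: wood block 62 (x) x 36 (y) x 28 mm high, 30 to 60 g, with a thin dark rubber die beneath and a green leaf pictured on top. Origin at the centre of its underside, z up. It starts in the leaf tray.
- bowl: white plaster bowl, 110 mm across, 62 mm high, loose, beyond the work; origin under its centre. Not part of the job.
- brushes: blue mug 72 mm across and 95 mm high holding brushes up to about 205 mm high, loose, to the left of the tray; origin under its centre. Not part of the job.
- knife: clay scraper 170 mm long (65 mm steel blade, wooden handle) lying flat beyond the tray, loose; origin at its middle, on the table. Not part of the job.

How it is judged:
On the way, in this order (a step that is already met when the one before it is completed fails the run):
1. the case's lid is open (at least 1.7 rad of its 2.0) (value of joint lid above 1.7 rad), for 0.2 s.
2. the wrongly packed leaf stamp is lifted out of its place at the shell's label (more than 40 mm from it and more than 50 mm above the table), the lid still open (value of joint lid above 1.7 rad and distance between each of stamp_1, stamp_2, stamp_3 and case_shell_a_place above 0.04 m and height (world z) of any of stamp_1, stamp_2, stamp_3 above 0.05 m), for 0.1 s.
At the end, for the whole second after the job is handed in: Lid open at least 1.7 rad. The wrongly packed leaf stamp lies at rest in the tray's empty place: within 12 mm of its centre, on the bed within 4 mm, picture up within 0.1 rad, in line with the tray within 0.12 rad. All other stamps are within 10 mm of where they belong (value of joint lid above 1.7 rad and (((horizontal distance between stamp_1 and tray_c_place below 0.012 m and z of stamp_1 in the frame of tray_c_place between -0.004 and 0.004 m) and angle between the x axis of stamp_1 and the x axis of tray, either way round below 0.12 rad and angle between stamp_1's own z axis and vertical below 0.1 rad and linear speed of stamp_1 below 0.02 m/s) or ((horizontal distance between stamp_2 and tray_c_place below 0.012 m and z of stamp_2 in the frame of tray_c_place between -0.004 and 0.004 m) and angle between the x axis of stamp_2 and the x axis of tray, either way round below 0.12 rad and angle between stamp_2's own z axis and vertical below 0.1 rad and linear speed of stamp_2 below 0.02 m/s) or ((horizontal distance between stamp_3 and tray_c_place below 0.012 m and z of stamp_3 in the frame of tray_c_place between -0.004 and 0.004 m) and angle between the x axis of stamp_3 and the x axis of tray, either way round below 0.12 rad and angle between stamp_3's own z axis and vertical below 0.1 rad and linear speed of stamp_3 below 0.02 m/s)) and ((horizontal distance between stamp_1 and case_leaf_a_place below 0.01 m and z of stamp_1 in the frame of case_leaf_a_place between -0.004 and 0.004 m) or (horizontal distance between stamp_2 and case_leaf_a_place below 0.01 m and z of stamp_2 in the frame of case_leaf_a_place between -0.004 and 0.004 m) or (horizontal distance between stamp_3 and case_leaf_a_place below 0.01 m and z of stamp_3 in the frame of case_leaf_a_place between -0.004 and 0.004 m)) and ((horizontal distance between stamp_1 and case_leaf_b_place below 0.01 m and z of stamp_1 in the frame of case_leaf_b_place between -0.004 and 0.004 m) or (horizontal distance between stamp_2 and case_leaf_b_place below 0.01 m and z of stamp_2 in the frame of case_leaf_b_place between -0.004 and 0.004 m) or (horizontal distance between stamp_3 and case_leaf_b_place below 0.01 m and z of stamp_3 in the frame of case_leaf_b_place between -0.004 and 0.004 m)) and distance of each of stamp_s, stamp_4, stamp_5 from where it was at the start of the episode below 0.01 m); the robot touches nothing.
It fails at once if a stamp is dropped (moves faster than 0.5 m/s while not held) ((linear speed of stamp_1 above 0.5 m/s and contact force between the fingers and stamp_1 below 0.05 N) or (linear speed of stamp_2 above 0.5 m/s and contact force between the fingers and stamp_2 below 0.05 N) or (linear speed of stamp_3 above 0.5 m/s and contact force between the fingers and stamp_3 below 0.05 N)).
It fails at once if a correctly packed stamp is taken out or pushed away (20 mm) (not ((horizontal distance between stamp_1 and case_leaf_a_place below 0.02 m and z of stamp_1 in the frame of case_leaf_a_place between -0.02 and 0.02 m) or (horizontal distance between stamp_2 and case_leaf_a_place below 0.02 m and z of stamp_2 in the frame of case_leaf_a_place between -0.02 and 0.02 m) or (horizontal distance between stamp_3 and case_leaf_a_place below 0.02 m and z of stamp_3 in the frame of case_leaf_a_place between -0.02 and 0.02 m)) or not ((horizontal distance between stamp_1 and case_leaf_b_place below 0.02 m and z of stamp_1 in the frame of case_leaf_b_place between -0.02 and 0.02 m) or (horizontal distance between stamp_2 and case_leaf_b_place below 0.02 m and z of stamp_2 in the frame of case_leaf_b_place between -0.02 and 0.02 m) or (horizontal distance between stamp_3 and case_leaf_b_place below 0.02 m and z of stamp_3 in the frame of case_leaf_b_place between -0.02 and 0.02 m)) or distance of any of stamp_s, stamp_4, stamp_5 from where it was at the start of the episode above 0.02 m).
It fails at once if the bowl, the brush mug or the scraper is pushed away (20 mm) (distance of any of bowl, brushes, knife from where it was at the start of the episode above 0.02 m).
It also fails if it takes over 72 s, if anything falls off the work surface, if the arm or the gripper's body presses on something with over 40 N, if the wrist force passes 120 N, or if a joint passes its speed limit or range.

### The arm

A 7-joint arm with a two-finger parallel gripper is mounted at the origin on the work surface. World frame = base frame: x ahead of the robot, y to its left, z up, the work surface at z = 0. Lengths are in m, angles in rad, forces in N, time in s.
With the tool pointing down it reaches from about 0.4 to 0.85 m from the base axis. Payload 10.4 kg.
Tool frame: the origin (TCP) lies on the mounting face of the last link; the fingertips stand r.tips_ahead ahead of it and the grasp point (between the pads) lies 164 mm ahead of it (r.tips_ahead is the distance from the TCP to the fingertips, in m); z points along the fingers, y is the line along which they close (so a half turn about z gives the same grasp; the last joint's range is limited). The gripper opens to 87 mm and grips with 3 to 60 N. Pads are 19 mm wide; open, the fingers measure 117 mm over their backs; the gripper's body (75 mm by 190 mm) begins 51 mm behind the grasp point.
Start: joints at [1.162, 0.332, -0.065, 1.46, 0.022, 1.35, -0.088], TCP at [0.235, -0.579, 0.405] pointing down, gripper open.
Joint ranges: [-2.6, 2.6], [-0.5, 2.12], [-1.47, 1.34], [0.16, 2.42], [-1.27, 4.41], [0.06, 2.06], [-2.6, 2.6]. Speed limits (rad/s): [2.22, 2.22, 2.79, 2.79, 3.14, 3.14, 3.14].

### API

Orientations are given as a unit quaternion [x, y, z, w].
In Python, from bench import telemetry, imaging, job, r gives the robot as it stands.
- The arm moves only by the tool move_arm, never from a script. Its argument "steps" is a list of rows, each an object of numbers: "dx", "dy", "dz": the shift along the tool's x, y, z in cm; "spin": the turn about the tool's z in rad. In form: [{"dx": .., "dy": .., "dz": .., "spin": ..}, ...]. A call has 1 to 12 rows; each row shifts and turns the commanded pose from where the row before left it, along the tool's axes as they then stand; what a row does not reach is not made up. A row lasts 1/10 s, in which the tool goes at most 50 mm and 8.59 degrees, less where a joint would pass 70% of its speed; a pose out of reach is approached as far as the arm can. A call with a gripper value outside its range is refused whole. "claw" is the finger opening in cm, from 0 to 8.7, set as the call begins (left out, the last holds). The fingers move at their own pace and stop on an object; "squeeze" is the grip in N (left out, the last holds). Time passes only in rows, so rows that do not move let the fingers close. It gives the time, the measured TCP pose, the force, the opening and the grip force at its end, in the units of the state.
- telemetry.read_state(): the state, without advancing time (a new reading comes with each control period).
- imaging.camera(name): name is "side" or "top" or "wrist"; returns a dict with "img" (400x640x3 uint8, red, green, blue), "camera_matrix" (3x3 intrinsics, pixels), "R" (3x3) and "t" (3): a world point X has camera coordinates R X + t. Camera axes: x right, y down, z forward; pixel columns grow to the right and rows downward; lengths in m; the calibration is good to about 2 mm. The wrist camera is an equidistant fisheye: a pixel r from the principal point sees the ray r / f radians off the axis. A picture is of the moment at which its call begins. There is no depth.
- job.close_job(): hands the job in; it is judged then, once.
The state is a dict: "time": time; "joint_positions": joint angles; "joint_vel": joint speeds; "joint_torque": joint torques, N m; "ee_pos": TCP position; "eef_rot": TCP orientation; "ft_force": force on the tool from outside, world axes, zero at the start; "torque": the same for the moment, N m; "width": finger opening in m; "grip_force": force on a finger pad.
Only numpy, scipy, OpenCV 4.12 (cv2) and the standard library are available. Lean on these libraries where they do the work, as an engineer would, in place of code of your own. Each camera call takes 0.05 s, during which the arm holds its last target. There are 200 camera calls.

## Working session

There is one attempt and no reset: what is moved stays moved. The work goes in short steps, Python scripts to look and compute and a tool call to move; the robot and the scene stay as the last step left them, time stands still between calls to the robot, and variables do not carry over. Pictures are saved under pics/ and viewed, at most 12 in all, crops included, and the job is handed in when it is done.

Besides the shell and the picture viewer there is one more tool, called after "Request:" in YAML: its name, and indented under it one key for each argument. move_arm: Moves the arm, as the interface text tells. Its arguments: {"type":"object","properties":{"steps":{"type":"array","items":{"type":"object","properties":{"dx":{"type":"number"},"dy":{"type":"number"},"dz":{"type":"number"},"spin":{"type":"number"}}}},"claw":{"type":"number"},"squeeze":{"type":"number"}},"required":["steps"]}

```bash
mkdir -p pics; cat > h.py <<'E'
import numpy as np, cv2
from bench import telemetry, imaging, job, r
from scipy.spatial.transform import Rotation as Ro
def snap(n,f):
    c=imaging.camera(n); cv2.imwrite(f'pics/{f}.png',c['img'][...,::-1]); np.savez(f'pics/{f}.npz',**{k:c[k] for k in('camera_matrix','R','t')}); return c
def ray(f,u,v):
    c=np.load(f'pics/{f}.npz'); K=c['camera_matrix']
    d=np.linalg.solve(K,[u,v,1.])
    if 'wrist' in f:
        rr=np.hypot(d[0],d[1]); d=np.array([d[0]/rr*np.sin(rr),d[1]/rr*np.sin(rr),np.cos(rr)])
    return -c['R'].T@c['t'], c['R'].T@d
def at(f,u,v,z):
    o,d=ray(f,u,v); return o+d*(z-o[2])/d[2]
def proj(f,X):
    c=np.load(f'pics/{f}.npz'); K=c['camera_matrix']; p=c['R']@np.array(X)+c['t']
    if 'wrist' in f:
        th=np.arctan2(np.hypot(p[0],p[1]),p[2]); p=np.array([p[0],p[1],0])/np.hypot(p[0],p[1])*th; p[2]=1
    else: p=p/p[2]
    return (K@p)[:2]
E
python3 - <<'E'
from h import *
a=snap('top','top0')['img'];b=snap('side','side0')['img']
s=telemetry.read_state();print({k:np.round(v,3) for k,v in s.items()},r.tips_ahead)
print(Ro.from_quat(s['eef_rot']).as_matrix().round(3))
for f in('top0','side0'): print(at(f,320,200,0),ray(f,320,200)[0])
E
```

```text
{'time': np.float64(0.1), 'joint_positions': array([ 1.162,  0.333, -0.065,  1.461,  0.022,  1.35 , -0.089]), 'joint_vel': array([-0.001, -0.001, -0.   , -0.   ,  0.   ,  0.   ,  0.001]), 'joint_torque': array([ 2.0000e-03, -6.2454e+01,  2.5000e-02, -3.9072e+01, -6.1000e-02,
        3.7000e-02,  0.0000e+00]), 'ee_pos': array([ 0.235, -0.579,  0.404]), 'eef_rot': array([ 0.981,  0.192, -0.   , -0.001]), 'ft_force': array([ 0.231, -0.259,  0.44 ]), 'torque': array([ 0.001, -0.009,  0.051]), 'grip_force': np.float64(0.0), 'width': np.float64(0.087)} 0.1822
[[ 0.927  0.376 -0.001]
 [ 0.376 -0.927  0.001]
 [-0.    -0.001 -1.   ]]
[0.57577931 0.06770158 0.        ] [0.50867994 0.09757154 1.08330305]
[ 0.6669655  -0.05251006  0.        ] [0.2770513  0.89076814 0.59466087]
```

View pics/top0.png

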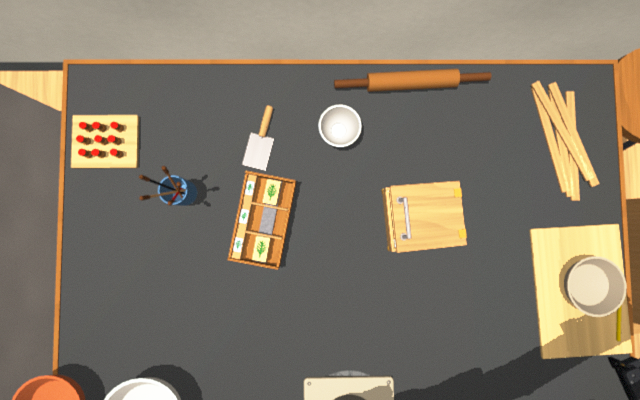

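View pics/side0.png

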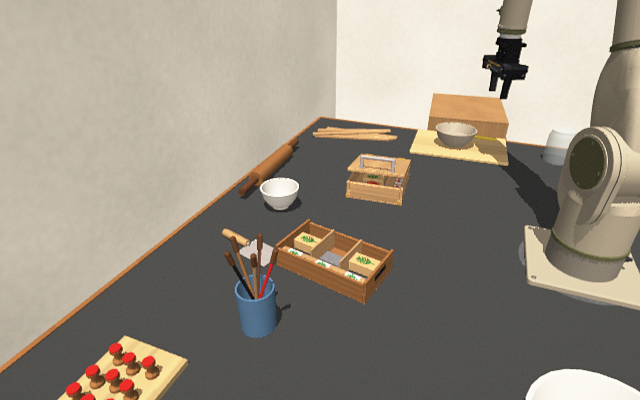

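```bash
python3 - <<'E'
from h import *
a=cv2.imread('pics/top0.png')
t=cv2.resize(a[160:280,220:300],None,fx=5,fy=5,interpolation=2); c=cv2.resize(a[170:260,375:475],None,fx=4,fy=5,interpolation=2)
c=cv2.resize(a[170:260,375:475],None,fx=4,fy=4,interpolation=2)
o=np.zeros((600,800,3),np.uint8); o[:,:400]=t; o[:360,400:]=c; cv2.imwrite('pics/crop0.png',o)
E
```

```text
(no output)
```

View pics/crop0.png

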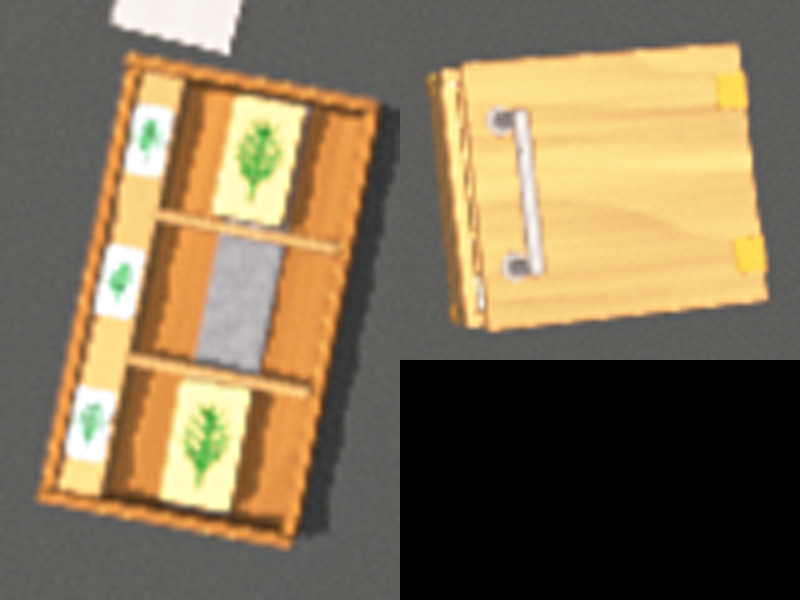

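```bash
python3 - <<'E'
from h import *
from scipy.optimize import least_squares
tp=[(245.6,171),(295.6,180),(228,260),(278.4,269.4)]
P=np.array([at('top0',*p,.05) for p in tp]);print(P.round(3))
tl=np.array([[115,65],[115,-65],[-115,65],[-115,-65]])/1000
def rz(a):return Ro.from_euler('z',a).as_matrix()
def ft(q):return np.concatenate([proj('top0',rz(q[2])@[x,y,.05]+[q[0],q[1],0])-p for (x,y),p in zip(tl,tp)])
s=least_squares(ft,[*P[:,:2].mean(0),0]);print('tray',s.x.round(4),s.fun.round(1))
lid=np.array([[82,0,10],[-82,0,10],[82,188,10],[-82,188,10],[45,168,47],[-45,168,47]])/1000
lp=[(459.5,181),(467,245),(390.75,186),(397.5,252.5),(405.25,197.5),(409,238.75)]
base=np.array([[82,94,0],[-82,94,0]])/1000; bp=[(382.5,188.75),(388.75,251.25)]
def fc(q):
    Rx=Ro.from_euler('x',q[3]).as_matrix(); T=rz(q[2]);o=[q[0],q[1],0]
    return np.concatenate([proj('top0',T@(Rx@l+[0,-.094,.052])+o)-p for l,p in zip(lid,lp)]+[proj('top0',T@b+o)-p for b,p in zip(base,bp)])
s=least_squares(fc,[.57,-.17,0,.1]);print('case',s.x.round(4),s.fun.round(1))
q=s.x;T=rz(q[2])
for th in (q[3],.5,1,1.5,2.0):print(th.__round__(2),(T@(Ro.from_euler('x',th).as_matrix()@[0,.168,.042]+[0,-.094,.052])+[q[0],q[1],0]).round(3))
E
```

```text
[[0.648 0.259 0.05 ]
 [0.624 0.131 0.05 ]
 [0.423 0.302 0.05 ]
 [0.398 0.176 0.05 ]]
tray [ 0.5235  0.217  -0.1919] [-0.  -0.1 -0.1  0.2 -0.1 -0.   0.2 -0. ]
case [ 0.5288 -0.2001  0.0809  0.1603] [ 0.6 -0.2  0.4  0.1 -0.4  0.  -0.3  0.2  0.2  1.7  0.4 -1.8 -0.4  0.7
 -0.5 -0.8]
0.16 [ 0.524 -0.135  0.12 ]
0.5 [ 0.526 -0.167  0.169]
1 [ 0.532 -0.239  0.216]
1.5 [ 0.539 -0.324  0.223]
2.0 [ 0.545 -0.402  0.187]
```

Request:
move_arm:
  steps:
    - {"spin": 0.1}
    - {"spin": 0.1}
    - {"spin": 0.105}
    - {}
    - {"dx": 2, "dy": -2.5}
    - {"dx": 3, "dy": -3.5}
    - {"dx": 3, "dy": -3.5}
    - {"dx": 3, "dy": -3.5}
    - {"dx": 3, "dy": -3.5}
    - {"dx": 3, "dy": -3.5}
    - {"dx": 2, "dy": -3}
    - {}
  claw: 7

```text
$.steps[0]: bad value
```

```bash
cat >> h.py <<'E'
CASE=(.5288,-.2001,.0809); TRAY=(.5235,.2170,-.1919)
def w(fr,p): return Ro.from_euler('z',fr[2]).as_matrix()@np.array(p)+[fr[0],fr[1],0]
def go(X,axang):
    """shift (cm, tool axes after spin) and spin for grasp-point X, tool y along world angle axang"""
    s=telemetry.read_state(); M=Ro.from_quat(s['eef_rot']).as_matrix()
    a=np.arctan2(M[1,1],M[0,1]); sp=(a-axang+np.pi/2)%np.pi-np.pi/2
    d=np.array(X)+[0,0,.164]-s['ee_pos']; M2=M@Ro.from_euler('z',sp).as_matrix()
    print('t',round(float(s['time']),2),'spin',round(sp,3),'now cm',(M.T@d*100).round(2),'after spin',(M2.T@d*100).round(2),'j7',s['joint_positions'].round(2))
E
python3 -c "
from h import *
go([.524,-.135,.12],-np.pi/2+CASE[2])"
```

```text
t 0.1 spin 0.305 now cm [ 43.47 -30.25  12.04] after spin [ 32.38 -41.9   12.04] j7 [ 1.16  0.33 -0.06  1.46  0.02  1.35 -0.09]
```

Request:
move_arm:
  steps:
    - {"dx": 0, "dy": 0, "dz": 0, "spin": 0.1}
    - {"dx": 0, "dy": 0, "dz": 0, "spin": 0.1}
    - {"dx": 0, "dy": 0, "dz": 0, "spin": 0.105}
    - {"dx": 0, "dy": 0, "dz": 0, "spin": 0}
    - {"dx": 2, "dy": -2.5, "dz": 0, "spin": 0}
    - {"dx": 3, "dy": -3.5, "dz": 0, "spin": 0}
    - {"dx": 3, "dy": -3.5, "dz": 0, "spin": 0}
    - {"dx": 3, "dy": -3.5, "dz": 0, "spin": 0}
    - {"dx": 3, "dy": -3.5, "dz": 0, "spin": 0}
    - {"dx": 3, "dy": -3.5, "dz": 0, "spin": 0}
    - {"dx": 2, "dy": -3, "dz": 0, "spin": 0}
    - {"dx": 0, "dy": 0, "dz": 0, "spin": 0}
  claw: 7

```text
time: 1.3
ee_pos: [0.4091, -0.3295, 0.4049]
eef_rot: [0.999, 0.046, 0.001, -0.001]
ft_force: [0.3, -0.1, 0.4]
width: 0.0706
grip_force: 0.0
```

```bash
python3 -c "
from h import *
go([.524,-.135,.12],-np.pi/2+CASE[2])"
```

```text
t 1.3 spin 0.012 now cm [ 13.23 -18.29  12.13] after spin [ 13.01 -18.44  12.13] j7 [ 0.81  0.12 -0.23  1.71  0.03  1.31 -0.91]
```

Request:
move_arm:
  steps:
    - {"dx": 0, "dy": 0, "dz": 0, "spin": 0.012}
    - {"dx": 2, "dy": -2.5, "dz": 0, "spin": 0}
    - {"dx": 2, "dy": -3, "dz": 0, "spin": 0}
    - {"dx": 2, "dy": -3, "dz": 0, "spin": 0}
    - {"dx": 2, "dy": -3, "dz": 0, "spin": 0}
    - {"dx": 2, "dy": -3, "dz": 0, "spin": 0}
    - {"dx": 2, "dy": -2.5, "dz": 0, "spin": 0}
    - {"dx": 1, "dy": -1.4, "dz": 0, "spin": 0}
    - {"dx": 0, "dy": 0, "dz": 0, "spin": 0}
    - {"dx": 0, "dy": 0, "dz": 0, "spin": 0}
    - {"dx": 0, "dy": 0, "dz": 0, "spin": 0}

```text
time: 2.4
ee_pos: [0.5225, -0.144, 0.4046]
eef_rot: [0.999, 0.033, -0.0, 0.0]
ft_force: [0.1, -0.0, 1.2]
width: 0.0699
grip_force: 0.0
```

```bash
python3 -c "
from h import *
snap('wrist','wrist1')
print(proj('wrist1',[.524,-.135,.12]))
go([.524,-.135,.12],-np.pi/2+CASE[2])"
```

```text
[312.7564143  202.18283833]
t 2.45 spin -0.015 now cm [ 0.21 -0.87 12.07] after spin [ 0.23 -0.87 12.07] j7 [ 0.54  0.18 -0.4   1.67  0.07  1.32 -1.38]
```

View pics/wrist1.png

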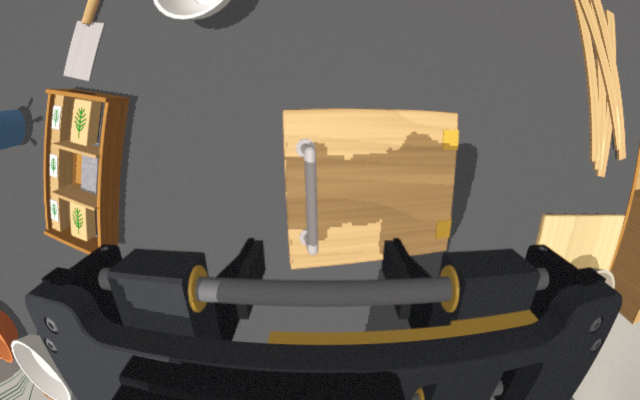

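Request:
move_arm:
  steps:
    - {"dx": 0.2, "dy": -0.8, "dz": 0, "spin": -0.015}
    - {"dx": 0, "dy": 0, "dz": 2.4, "spin": 0}
    - {"dx": 0, "dy": 0, "dz": 2.4, "spin": 0}
    - {"dx": 0, "dy": 0, "dz": 2.4, "spin": 0}
    - {"dx": 0, "dy": 0, "dz": 2.4, "spin": 0}
    - {"dx": 0, "dy": 0, "dz": 2.2, "spin": 0}
    - {"dx": 0, "dy": 0, "dz": 0, "spin": 0}
    - {"dx": 0, "dy": 0, "dz": 0, "spin": 0}

```text
time: 3.25
ee_pos: [0.5246, -0.1338, 0.2873]
eef_rot: [0.999, 0.042, 0.0, -0.0]
ft_force: [1.0, -0.5, 0.1]
width: 0.07
grip_force: 0.0
```

Request:
move_arm:
  steps:
    - {"dx": 0, "dy": 0, "dz": 0, "spin": 0}
    - {"dx": 0, "dy": 0, "dz": 0, "spin": 0}
    - {"dx": 0, "dy": 0, "dz": 0, "spin": 0}
    - {"dx": 0, "dy": 0, "dz": 0, "spin": 0}
    - {"dx": 0, "dy": 0, "dz": 0, "spin": 0}
    - {"dx": 0, "dy": 0, "dz": 0, "spin": 0}
  claw: 0
  squeeze: 15

```text
time: 3.85
ee_pos: [0.5245, -0.1339, 0.2868]
eef_rot: [0.999, 0.042, 0.0, 0.0]
ft_force: [-0.5, 0.0, 0.8]
width: 0.03
grip_force: 0.0
```

```bash
python3 -c "
from h import *
s=telemetry.read_state();print(s['ee_pos'],s['width'],s['grip_force'],s['ft_force'])
p=s['ee_pos']-[0,0,.164]; c=Ro.from_euler('z',-CASE[2]).as_matrix()@(p-[CASE[0],CASE[1],0]); print('case frame',c)
y,z=c[1]+.094,c[2]-.052; R=np.hypot(.168,.042); a0=np.arctan2(.042,.168); print('r',np.hypot(y,z),R,'th',np.arctan2(z,y)-a0)
th0=np.arctan2(z,y)-a0; q=[R*np.array([np.cos(t+a0),np.sin(t+a0)]) for t in np.linspace(th0,1.45,13)]
print(np.diff(q,axis=0)*[-100,-100])"
```

```text
[ 0.52450558 -0.1338685   0.28682522] 0.030018121719881708 0.0 [-0.53146152  0.0238359   0.83198454]
case frame [0.00107191 0.06636192 0.12282522]
r 0.17530590017111117 0.17317043627594175 th 0.17091691920203125
[[ 0.83422309 -1.64557854]
 [ 1.00455926 -1.54748751]
 [ 1.16349295 -1.43183137]
 [ 1.30922014 -1.29992289]
 [ 1.44008673 -1.15325935]
 [ 1.55460728 -0.99350546]
 [ 1.65148191 -0.82247457]
 [ 1.72961101 -0.64210798]
 [ 1.78810776 -0.45445301]
 [ 1.82630819 -0.26163966]
 [ 1.84377868 -0.06585651]
 [ 1.84032094  0.13067417]]
```

Finish closing, then swing the lid along the arc.

Request:
move_arm:
  steps:
    - {"dx": 0, "dy": 0, "dz": 0, "spin": 0}
    - {"dx": 0, "dy": 0, "dz": 0, "spin": 0}
    - {"dx": 0, "dy": 0, "dz": 0, "spin": 0}
    - {"dx": 0, "dy": 0, "dz": 0, "spin": 0}
    - {"dx": 0, "dy": 0, "dz": 0, "spin": 0}

```text
time: 4.35
ee_pos: [0.5245, -0.1334, 0.2867]
eef_rot: [0.999, 0.042, -0.0, -0.0]
ft_force: [-1.0, 3.2, 0.4]
width: 0.0094
grip_force: 15.0
```

Request:
move_arm:
  steps:
    - {"dx": 0, "dy": 0.83, "dz": -1.65, "spin": 0}
    - {"dx": 0, "dy": 1.0, "dz": -1.55, "spin": 0}
    - {"dx": 0, "dy": 1.16, "dz": -1.43, "spin": 0}
    - {"dx": 0, "dy": 1.31, "dz": -1.3, "spin": 0}
    - {"dx": 0, "dy": 1.44, "dz": -1.15, "spin": 0}
    - {"dx": 0, "dy": 1.55, "dz": -0.99, "spin": 0}
    - {"dx": 0, "dy": 0, "dz": 0, "spin": 0}

```text
time: 5.05
ee_pos: [0.5306, -0.208, 0.3698]
eef_rot: [0.999, 0.041, 0.001, 0.0]
ft_force: [-6.5, 5.5, 12.4]
width: 0.0094
grip_force: 15.0
```

Request:
move_arm:
  steps:
    - {"dx": 0, "dy": 1.65, "dz": -0.82, "spin": 0}
    - {"dx": 0, "dy": 1.73, "dz": -0.64, "spin": 0}
    - {"dx": 0, "dy": 1.79, "dz": -0.45, "spin": 0}
    - {"dx": 0, "dy": 1.83, "dz": -0.26, "spin": 0}
    - {"dx": 0, "dy": 1.84, "dz": -0.07, "spin": 0}
    - {"dx": 0, "dy": 1.84, "dz": 0.13, "spin": 0}
    - {"dx": 0, "dy": 0, "dz": 0, "spin": 0}
    - {"dx": 0, "dy": 0, "dz": 0, "spin": 0}

```text
time: 5.85
ee_pos: [0.5394, -0.3145, 0.3885]
eef_rot: [0.999, 0.041, 0.0, 0.001]
ft_force: [-0.4, -1.6, 4.5]
width: 0.0093
grip_force: 15.0
```

```bash
python3 -c "
from h import *
s=telemetry.read_state();print(s['ee_pos'],s['width'],s['grip_force'],s['ft_force'],s['joint_positions'].round(2))
p=s['ee_pos']-[0,0,.164]; c=Ro.from_euler('z',-CASE[2]).as_matrix()@(p-[CASE[0],CASE[1],0]); print('case frame',c)
y,z=c[1]+.094,c[2]-.052; a0=np.arctan2(.042,.168); print('r',np.hypot(y,z),'th',np.arctan2(z,y)-a0)
R=.1732
q=[R*np.array([np.cos(t+a0),np.sin(t+a0)]) for t in np.linspace(1.45,1.8,4)]
print(np.diff(q,axis=0)*[-100,-100])"
```

```text
[ 0.53943883 -0.31454343  0.38849969] 0.009302243329911293 15.0006303191185 [-0.42193773 -1.60030521  4.4944497 ] [ 0.69  0.36 -0.3   1.47  0.11  1.33 -1.11]
case frame [ 0.00135565 -0.11492887  0.22449969]
r 0.17376466954836295 th 1.4465545327029912
[[1.98597705 0.36655118]
 [1.92980933 0.59523149]
 [1.84740455 0.81581923]]
```

Request:
move_arm:
  steps:
    - {"dx": 0, "dy": 0, "dz": 0, "spin": 0}
    - {"dx": 0, "dy": 0, "dz": 0, "spin": 0}
    - {"dx": 0, "dy": 0, "dz": 0, "spin": 0}
    - {"dx": 0, "dy": 0, "dz": 0, "spin": 0}
  claw: 2.2

```text
time: 6.25
ee_pos: [0.5396, -0.3125, 0.3884]
eef_rot: [0.999, 0.042, -0.0, -0.0]
ft_force: [-0.2, 0.2, 0.6]
width: 0.0216
grip_force: 0.0
```

Request:
move_arm:
  steps:
    - {"dx": 0, "dy": 0, "dz": -1.5, "spin": 0}
    - {"dx": 0, "dy": 0, "dz": -1.5, "spin": 0}
    - {"dx": 0, "dy": 0, "dz": -2, "spin": 0}
    - {"dx": 0, "dy": 0, "dz": -1.5, "spin": 0}
    - {"dx": 0, "dy": 0, "dz": 0, "spin": 0}
    - {"dx": 0, "dy": -2.5, "dz": 0, "spin": 0}
    - {"dx": 0, "dy": -3, "dz": 0, "spin": 0}
    - {"dx": 0, "dy": -3, "dz": 0, "spin": 0}
    - {"dx": 0, "dy": 0, "dz": 0, "spin": 0}

```text
time: 7.15
ee_pos: [0.5329, -0.2237, 0.4537]
eef_rot: [0.999, 0.045, 0.0, -0.001]
ft_force: [0.6, -1.3, -0.1]
width: 0.0219
grip_force: 0.0
```

Request:
move_arm:
  steps:
    - {"dx": 0, "dy": 0, "dz": 2, "spin": 0}
    - {"dx": 0, "dy": 0, "dz": 2, "spin": 0}
    - {"dx": 0, "dy": 0, "dz": 2.5, "spin": 0}
    - {"dx": 0, "dy": 0, "dz": 0, "spin": 0}
    - {"dx": 0, "dy": 0, "dz": 0, "spin": 0}
  claw: 0

```text
time: 7.65
ee_pos: [0.5324, -0.2286, 0.3887]
eef_rot: [0.999, 0.042, -0.0, -0.0]
ft_force: [-0.5, 0.6, 0.9]
width: 0.0008
grip_force: 0.0
```

```bash
python3 -c "
from h import *
s=telemetry.read_state()
p=s['ee_pos']; c=Ro.from_euler('z',-CASE[2]).as_matrix()@(p-[CASE[0],CASE[1],0]); print('case frame',c,s['width'],s['ft_force'])
snap('top','top2')
"
```

```text
case frame [ 0.00126929 -0.02873781  0.38873558] 0.0008045006471617307 [-0.46670262  0.62504243  0.9176166 ]
```

View pics/top2.png

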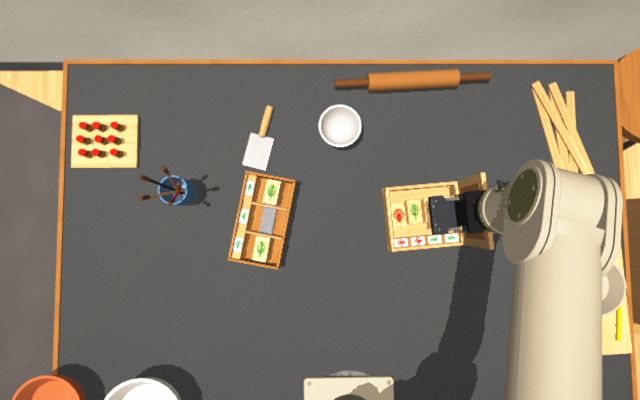

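The case shows labels, left to right, of shell, shell, leaf, leaf (row 240, columns 400–452). Stamp 2 from the left, at (415,211), is a leaf at a shell label. The lid is upright at column ~483. Next I push it back.

Request:
move_arm:
  steps:
    - {"dx": 0, "dy": 1.5, "dz": 0, "spin": 0}
    - {"dx": 0, "dy": 1.5, "dz": 0, "spin": 0}
    - {"dx": 0, "dy": 1.5, "dz": 0, "spin": 0}
    - {"dx": 0, "dy": 1.5, "dz": 0, "spin": 0}
    - {"dx": 0, "dy": 1.5, "dz": 0, "spin": 0}
    - {"dx": 0, "dy": 1.5, "dz": 0, "spin": 0}
    - {"dx": 0, "dy": 1, "dz": 0, "spin": 0}
    - {"dx": 0, "dy": 0.8, "dz": 0, "spin": 0}
    - {"dx": 0, "dy": 0, "dz": 0, "spin": 0}
    - {"dx": 0, "dy": 0, "dz": 0, "spin": 0}

```text
time: 8.7
ee_pos: [0.5415, -0.3359, 0.3887]
eef_rot: [0.999, 0.042, 0.0, 0.0]
ft_force: [0.9, 0.9, 1.1]
width: 0.0006
grip_force: 0.0
```

```bash
python3 -c "
from h import *
s=telemetry.read_state()
p=s['ee_pos']; c=Ro.from_euler('z',-CASE[2]).as_matrix()@(p-[CASE[0],CASE[1],0]); print('case frame',c,s['width'],s['ft_force'])
"
```

```text
case frame [ 0.00172518 -0.13636065  0.3887297 ] 0.0005731054088601854 [0.94829498 0.88394698 1.0792525 ]
```

Request:
move_arm:
  steps:
    - {"dx": 0, "dy": 0.7, "dz": 0, "spin": 0}
    - {"dx": 0, "dy": 0.5, "dz": 0, "spin": 0}
    - {"dx": 0, "dy": 0, "dz": 0, "spin": 0}

```text
time: 9.0
ee_pos: [0.5424, -0.3486, 0.3886]
eef_rot: [0.999, 0.042, 0.0, 0.0]
ft_force: [-0.5, 0.8, -0.2]
width: 0.0003
grip_force: 0.0
```

Request:
move_arm:
  steps:
    - {"dx": 0, "dy": -2, "dz": 0, "spin": 0}
    - {"dx": 0, "dy": -3, "dz": -1, "spin": 0}
    - {"dx": 0, "dy": -3, "dz": -1.5, "spin": 0.1}
    - {"dx": 0, "dy": 0, "dz": 0, "spin": 0}

```text
time: 9.4
ee_pos: [0.5369, -0.2638, 0.4164]
eef_rot: [1.0, -0.007, 0.002, 0.0]
ft_force: [1.5, 1.4, 0.8]
width: 0.0005
grip_force: 0.0
```

```bash
python3 -c "
from h import *
go(w(CASE,[.0,.022,.13]),CASE[2])
print(telemetry.read_state()['ft_force'])
"
```

```text
t 9.4 spin 1.476 now cm [-1.15 -8.55 12.23] after spin [-8.62  0.34 12.23] j7 [ 0.64  0.28 -0.32  1.51  0.09  1.36 -1.27]
[1.48134264 1.37667548 0.77890609]
```

Request:
move_arm:
  steps:
    - {"dx": 0, "dy": 0, "dz": 0, "spin": 0.14}
    - {"dx": 0, "dy": 0, "dz": 0, "spin": 0.14}
    - {"dx": 0, "dy": 0, "dz": 0, "spin": 0.14}
    - {"dx": 0, "dy": 0, "dz": 0, "spin": 0.14}
    - {"dx": 0, "dy": 0, "dz": 0, "spin": 0.14}
    - {"dx": 0, "dy": 0, "dz": 0, "spin": 0.14}
    - {"dx": 0, "dy": 0, "dz": 0, "spin": 0.14}
    - {"dx": 0, "dy": 0, "dz": 0, "spin": 0.14}
    - {"dx": 0, "dy": 0, "dz": 0, "spin": 0.14}
    - {"dx": 0, "dy": 0, "dz": 0, "spin": 0.14}
    - {"dx": 0, "dy": 0, "dz": 0, "spin": 0.076}
    - {"dx": 0, "dy": 0, "dz": 0, "spin": 0}
  claw: 7.8

```text
time: 10.6
ee_pos: [0.5362, -0.2687, 0.4114]
eef_rot: [0.746, -0.666, -0.002, 0.002]
ft_force: [-0.0, 0.0, -0.2]
width: 0.0775
grip_force: 0.0
```

Request:
move_arm:
  steps:
    - {"dx": -3, "dy": -0.3, "dz": 0, "spin": 0}
    - {"dx": -3, "dy": -0.3, "dz": 0, "spin": 0}
    - {"dx": -2.5, "dy": -0.3, "dz": 0, "spin": 0}
    - {"dx": 0, "dy": 0, "dz": 0, "spin": 0}
    - {"dx": 0, "dy": 0, "dz": 0, "spin": 0}

```text
time: 11.1
ee_pos: [0.5373, -0.2139, 0.4094]
eef_rot: [0.748, -0.664, -0.003, 0.004]
ft_force: [-0.1, -0.5, 0.2]
width: 0.078
grip_force: 0.0
```

```bash
python3 - <<'E'
from h import *
go(w(CASE,[.012,.022,.13]),CASE[2])
a=snap('top','top3')['img'][...,::-1];b=snap('wrist','wrist3')['img'][...,::-1]
cx,cy=[int(v) for v in proj('wrist3',w(CASE,[.012,.022,.044]))]
for y in(.066,.022,-.022,-.066):
  for f in('top3','wrist3'): print(f,y,proj(f,w(CASE,[.012,y,.044])).round(1),proj(f,w(CASE,[-.062,y,.04])).round(1))
o=np.vstack([cv2.resize(a[165:265,370:530],(480,300),interpolation=2),cv2.resize(b,(480,300))]);cv2.imwrite('pics/c3.png',o)
E
```

```text
t 11.1 spin 0.038 now cm [-3.62 -0.72 11.53] after spin [-3.65 -0.58 11.53] j7 [-0.22  0.25  0.62  1.61 -0.14  1.34 -2.6 ]
top3 0.066 [398.6 214. ] [401.3 242.7]
wrist3 0.066 [314.  248.6] [373.1 248.5]
top3 0.022 [415.6 212.5] [418.2 241.1]
wrist3 0.022 [315.  214.8] [376.4 215.5]
top3 -0.022 [432.4 210.9] [435.1 239.6]
wrist3 -0.022 [316.  178.3] [379.4 179.9]
top3 -0.066 [449.3 209.4] [451.9 238. ]
wrist3 -0.066 [317.3 139.8] [382.2 142.5]
```

View pics/c3.png

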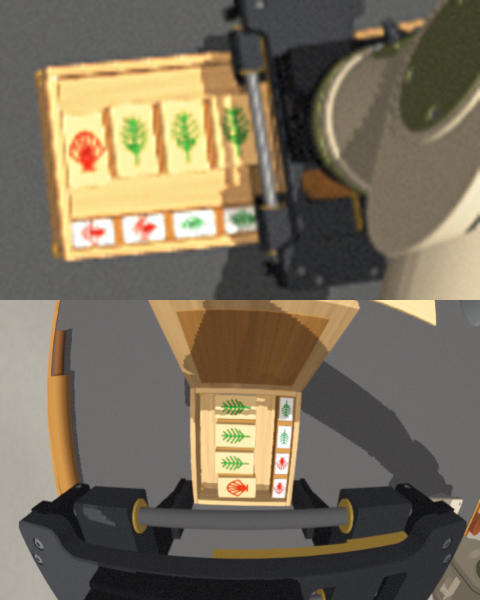

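Request:
move_arm:
  steps:
    - {"dx": 0, "dy": 0, "dz": 0, "spin": -0.14}
    - {"dx": 0, "dy": 0, "dz": 0, "spin": -0.14}
    - {"dx": 0, "dy": 0, "dz": 0, "spin": -0.14}
    - {"dx": 0, "dy": 0, "dz": 0, "spin": -0.14}
    - {"dx": 0, "dy": 0, "dz": 0, "spin": -0.14}
    - {"dx": 0, "dy": 0, "dz": 0, "spin": -0.14}
    - {"dx": 0, "dy": 0, "dz": 0, "spin": -0.14}
    - {"dx": 0, "dy": 0, "dz": 0, "spin": -0.14}
    - {"dx": 0, "dy": 0, "dz": 0, "spin": -0.14}
    - {"dx": 0, "dy": 0, "dz": 0, "spin": -0.14}
    - {"dx": 0, "dy": 0, "dz": 0, "spin": -0.14}
    - {"dx": 0, "dy": 0, "dz": 0, "spin": -0.14}

```text
time: 12.4
ee_pos: [0.536, -0.2169, 0.4098]
eef_rot: [0.994, 0.114, -0.005, -0.0]
ft_force: [-0.3, 0.1, -0.1]
width: 0.0779
grip_force: 0.0
```

Request:
move_arm:
  steps:
    - {"dx": 0, "dy": 0, "dz": 0, "spin": -0.14}
    - {"dx": 0, "dy": 0, "dz": 0, "spin": -0.14}
    - {"dx": 0, "dy": 0, "dz": 0, "spin": -0.14}
    - {"dx": 0, "dy": 0, "dz": 0, "spin": -0.14}
    - {"dx": 0, "dy": 0, "dz": 0, "spin": -0.14}
    - {"dx": 0, "dy": 0, "dz": 0, "spin": -0.14}
    - {"dx": 0, "dy": 0, "dz": 0, "spin": -0.14}
    - {"dx": 0, "dy": 0, "dz": 0, "spin": -0.14}
    - {"dx": 0, "dy": 0, "dz": 0, "spin": -0.14}
    - {"dx": 0, "dy": 0, "dz": 0, "spin": -0.14}
    - {"dx": 0, "dy": 0, "dz": 0, "spin": 0}
    - {"dx": 0, "dy": 0, "dz": 0, "spin": 0}

```text
time: 13.6
ee_pos: [0.5363, -0.2162, 0.4097]
eef_rot: [0.69, 0.724, -0.003, -0.003]
ft_force: [0.0, 1.6, -0.3]
width: 0.0781
grip_force: 0.0
```

```bash
python3 - <<'E'
from h import *
go(w(CASE,[.013,.024,.13]),CASE[2])
E
```

```text
t 13.6 spin -0.033 now cm [ 4.09  0.66 11.57] after spin [ 4.06  0.79 11.57] j7 [ 0.08  0.23  0.26  1.59 -0.06  1.34  0.4 ]
```

Request:
move_arm:
  steps:
    - {"dx": 0, "dy": 0, "dz": 0, "spin": -0.033}
    - {"dx": 2, "dy": 0.4, "dz": 0, "spin": 0}
    - {"dx": 2, "dy": 0.4, "dz": 0, "spin": 0}
    - {"dx": 0, "dy": 0, "dz": 2.5, "spin": 0}
    - {"dx": 0, "dy": 0, "dz": 2.5, "spin": 0}
    - {"dx": 0, "dy": 0, "dz": 2.5, "spin": 0}
    - {"dx": 0, "dy": 0, "dz": 2.5, "spin": 0}
    - {"dx": 0, "dy": 0, "dz": 1.5, "spin": 0}
    - {"dx": 0, "dy": 0, "dz": 0, "spin": 0}
    - {"dx": 0, "dy": 0, "dz": 0, "spin": 0}

```text
time: 14.6
ee_pos: [0.5405, -0.1744, 0.2954]
eef_rot: [0.676, 0.737, -0.003, -0.003]
ft_force: [-0.1, -0.9, 0.6]
width: 0.0779
grip_force: 0.0
```

```bash
python3 - <<'E'
from h import *
go(w(CASE,[.013,.024,.038]),CASE[2])
b=snap('wrist','wrist4')['img'][...,::-1]
for y in(.066,.022,-.022):
   print(y,proj('wrist4',w(CASE,[.012,y,.044])).round(1),proj('wrist4',w(CASE,[-.062,y,.04])).round(1))
cx,cy=[int(v) for v in proj('wrist4',w(CASE,[.012,.022,.044]))];print(cx,cy)
cv2.imwrite('pics/c4.png',b)
E
```

```text
t 14.6 spin 0.005 now cm [-0.07  0.01  9.34] after spin [-0.07  0.01  9.34] j7 [ 0.04  0.3   0.22  1.76 -0.07  1.11  0.37]
0.066 [323.8 164.3] [230.5 164.1]
0.022 [323.5 219.3] [234.4 216.6]
-0.022 [323.2 268.1] [239.2 263.7]
323 219
```

View pics/c4.png

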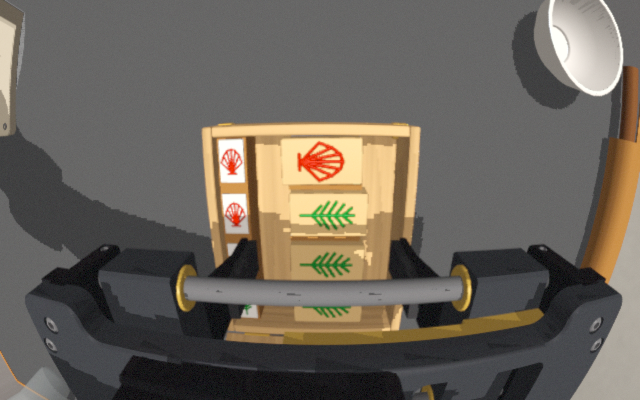

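Request:
move_arm:
  steps:
    - {"dx": 0, "dy": 0.2, "dz": 1.5, "spin": 0}
    - {"dx": 0, "dy": 0, "dz": 2, "spin": 0}
    - {"dx": 0, "dy": 0, "dz": 2, "spin": 0}
    - {"dx": 0, "dy": 0, "dz": 1.5, "spin": 0}
    - {"dx": 0, "dy": 0, "dz": 1.5, "spin": 0}
    - {"dx": 0, "dy": 0, "dz": 0.8, "spin": 0}
    - {"dx": 0, "dy": 0, "dz": 0, "spin": 0}
    - {"dx": 0, "dy": 0, "dz": 0, "spin": 0}
  claw: 7.7

```text
time: 15.45
ee_pos: [0.5416, -0.174, 0.202]
eef_rot: [0.676, 0.737, -0.003, -0.003]
ft_force: [0.5, 0.4, -0.2]
width: 0.0768
grip_force: 0.0
```

Request:
move_arm:
  steps:
    - {"dx": 0, "dy": 0, "dz": 0, "spin": 0}
    - {"dx": 0, "dy": 0, "dz": 0, "spin": 0}
    - {"dx": 0, "dy": 0, "dz": 0, "spin": 0}
    - {"dx": 0, "dy": 0, "dz": 0, "spin": 0}
    - {"dx": 0, "dy": 0, "dz": 0, "spin": 0}
  claw: 5.6
  squeeze: 12

```text
time: 15.95
ee_pos: [0.5416, -0.174, 0.2021]
eef_rot: [0.675, 0.737, -0.003, -0.003]
ft_force: [-1.4, -0.0, 5.5]
width: 0.0621
grip_force: 12.0
```

Request:
move_arm:
  steps:
    - {"dx": 0, "dy": 0, "dz": -0.7, "spin": 0}
    - {"dx": 0, "dy": 0, "dz": -1.2, "spin": 0}
    - {"dx": 0, "dy": 0, "dz": -1.8, "spin": 0}
    - {"dx": 0, "dy": 0, "dz": -2, "spin": 0}
    - {"dx": 0, "dy": 0, "dz": -2, "spin": 0}
    - {"dx": 0, "dy": 0, "dz": -1.3, "spin": 0}
    - {"dx": 0, "dy": 0, "dz": 0, "spin": 0}
    - {"dx": 0, "dy": 0, "dz": 0, "spin": 0}

```text
time: 16.75
ee_pos: [0.542, -0.1738, 0.2913]
eef_rot: [0.675, 0.737, -0.003, -0.003]
ft_force: [0.8, 0.7, 0.0]
width: 0.062
grip_force: 12.0
```

```bash
python3 - <<'E'
from h import *
go([.51,.012,.0225],CASE[2])
s=telemetry.read_state();print(s['width'],s['grip_force'],s['ee_pos'])
E
```

```text
t 16.75 spin 0.007 now cm [18.78 -1.46 10.5 ] after spin [18.77 -1.59 10.5 ] j7 [ 0.04  0.3   0.22  1.76 -0.07  1.1   0.37]
0.06203654738203926 11.999858552590013 [ 0.54200877 -0.17379173  0.29127783]
```

Request:
move_arm:
  steps:
    - {"dx": 1.5, "dy": -0.2, "dz": 0, "spin": 0}
    - {"dx": 2.5, "dy": -0.2, "dz": 0, "spin": 0}
    - {"dx": 3, "dy": -0.2, "dz": 0, "spin": 0}
    - {"dx": 3, "dy": -0.2, "dz": 0, "spin": 0}
    - {"dx": 3, "dy": -0.2, "dz": 0, "spin": 0}
    - {"dx": 3, "dy": -0.2, "dz": 0, "spin": 0}
    - {"dx": 1.8, "dy": -0.2, "dz": 0, "spin": 0}
    - {"dx": 1, "dy": -0.1, "dz": 0, "spin": 0}
    - {"dx": 0, "dy": 0, "dz": 0, "spin": 0}
    - {"dx": 0, "dy": 0, "dz": 0, "spin": 0}

```text
time: 17.75
ee_pos: [0.5107, 0.0115, 0.2915]
eef_rot: [0.676, 0.737, -0.004, -0.003]
ft_force: [0.1, -0.2, -0.9]
width: 0.0617
grip_force: 12.0
```

```bash
python3 - <<'E'
from h import *
go([.51,.012,.0225],CASE[2])
E
```

```text
t 17.75 spin 0.006 now cm [ 0.06  0.04 10.5 ] after spin [ 0.06  0.04 10.5 ] j7 [-0.21  0.18  0.1   1.9  -0.02  1.07 -0.01]
```

Request:
move_arm:
  steps:
    - {"dx": 0, "dy": 0, "dz": 1.5, "spin": 0}
    - {"dx": 0, "dy": 0, "dz": 2, "spin": 0}
    - {"dx": 0, "dy": 0, "dz": 2, "spin": 0}
    - {"dx": 0, "dy": 0, "dz": 2, "spin": 0}
    - {"dx": 0, "dy": 0, "dz": 1.3, "spin": 0}
    - {"dx": 0, "dy": 0, "dz": 0.7, "spin": 0}
    - {"dx": 0, "dy": 0, "dz": 0.5, "spin": 0}
    - {"dx": 0, "dy": 0, "dz": 0.3, "spin": 0}
    - {"dx": 0, "dy": 0, "dz": 0, "spin": 0}
    - {"dx": 0, "dy": 0, "dz": 0, "spin": 0}

```text
time: 18.75
ee_pos: [0.5101, 0.012, 0.1893]
eef_rot: [0.676, 0.737, -0.003, -0.003]
ft_force: [0.1, -0.6, -1.2]
width: 0.062
grip_force: 12.0
```

Request:
move_arm:
  steps:
    - {"dx": 0, "dy": 0, "dz": 0.1, "spin": 0}
    - {"dx": 0, "dy": 0, "dz": 0.1, "spin": 0}
    - {"dx": 0, "dy": 0, "dz": 0, "spin": 0}

```text
time: 19.05
ee_pos: [0.5098, 0.0121, 0.1868]
eef_rot: [0.675, 0.737, -0.003, -0.003]
ft_force: [0.1, -0.0, -0.5]
width: 0.0621
grip_force: 12.0
```

Request:
move_arm:
  steps:
    - {"dx": 0, "dy": 0, "dz": 0.08, "spin": 0}
    - {"dx": 0, "dy": 0, "dz": 0, "spin": 0}

```text
time: 19.25
ee_pos: [0.5099, 0.0121, 0.1862]
eef_rot: [0.675, 0.737, -0.003, -0.003]
ft_force: [-1.4, 0.2, 2.0]
width: 0.0622
grip_force: 12.0
```

Request:
move_arm:
  steps:
    - {"dx": 0, "dy": 0, "dz": 0.06, "spin": 0}
    - {"dx": 0, "dy": 0, "dz": 0, "spin": 0}

```text
time: 19.45
ee_pos: [0.5099, 0.0121, 0.186]
eef_rot: [0.675, 0.737, -0.003, -0.003]
ft_force: [-4.6, -0.6, 10.6]
width: 0.0621
grip_force: 12.0
```

Request:
move_arm:
  steps:
    - {"dx": 0, "dy": 0, "dz": 0, "spin": 0}
    - {"dx": 0, "dy": 0, "dz": 0, "spin": 0}
    - {"dx": 0, "dy": 0, "dz": 0, "spin": 0}
    - {"dx": 0, "dy": 0, "dz": -1, "spin": 0}
    - {"dx": 0, "dy": 0, "dz": -2, "spin": 0}
    - {"dx": 0, "dy": 0, "dz": -2, "spin": 0}
    - {"dx": 0, "dy": 0, "dz": -2, "spin": 0}
    - {"dx": 0, "dy": 0, "dz": -2, "spin": 0}
    - {"dx": 0, "dy": 0, "dz": 0, "spin": 0}
  claw: 7.6

```text
time: 20.35
ee_pos: [0.5116, 0.0121, 0.2786]
eef_rot: [0.676, 0.737, -0.002, -0.002]
ft_force: [0.6, 0.7, -0.7]
width: 0.0758
grip_force: 0.0
```

Request:
move_arm:
  steps:
    - {"dx": 0, "dy": 0, "dz": 0, "spin": -0.14}
    - {"dx": 0, "dy": 0, "dz": 0, "spin": -0.14}
    - {"dx": 0, "dy": 0, "dz": 0, "spin": -0.14}
    - {"dx": 0, "dy": 0, "dz": 0, "spin": -0.14}
    - {"dx": 0, "dy": 0, "dz": 0, "spin": -0.14}
    - {"dx": 0, "dy": 0, "dz": 0, "spin": -0.14}
    - {"dx": 0, "dy": 0, "dz": 0, "spin": -0.14}
    - {"dx": 0, "dy": 0, "dz": 0, "spin": -0.14}
    - {"dx": 0, "dy": 0, "dz": 0, "spin": -0.14}
    - {"dx": 0, "dy": 0, "dz": 0, "spin": -0.14}
    - {"dx": 0, "dy": 0, "dz": 0, "spin": -0.14}
    - {"dx": 0, "dy": 0, "dz": 0, "spin": -0.03}
  claw: 6

```text
time: 21.55
ee_pos: [0.5105, 0.012, 0.2751]
eef_rot: [-0.045, 0.999, -0.0, -0.005]
ft_force: [-0.5, 0.5, 0.6]
width: 0.06
grip_force: 0.0
```

```bash
python3 - <<'E'
from h import *
go([.51,.012,.022],.075+np.pi/2)
b=snap('wrist','wrist5')['img'][...,::-1]
t=snap('top','top5')['img'][...,::-1]
print(proj('wrist5',[.51,.012,.028]))
p=w(TRAY,[0,-.011,.015]);print(p,proj('wrist5',p),proj('top5',p),[proj('wrist5',w(TRAY,[0,y,.015])).round(1) for y in(-.028,.006)])
cv2.imwrite('pics/c5.png',b)
E
```

```text
t 21.55 spin 0.015 now cm [-0.04  0.    8.91] after spin [-0.04  0.    8.91] j7 [-0.06  0.21 -0.06  1.91  0.01  1.04  1.54]
[323.63668432 220.2491454 ]
[0.52140203 0.20620192 0.015     ] [518.75453546 241.14748083] [267.64286339 220.70973475] [array([506.8, 237.4]), array([529.9, 244.7])]
```

View pics/c5.png

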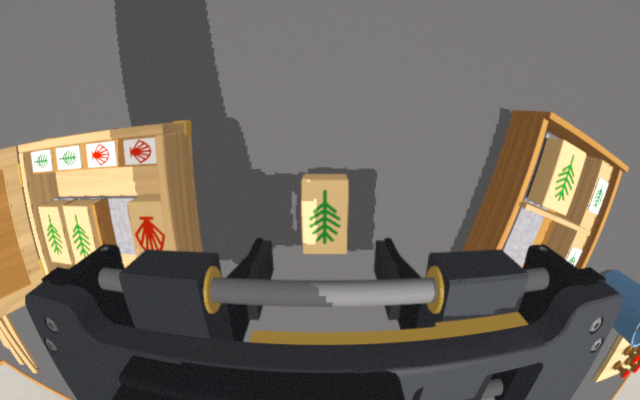

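Request:
move_arm:
  steps:
    - {"dx": 0, "dy": 0, "dz": 1.5, "spin": 0.015}
    - {"dx": 0, "dy": 0, "dz": 2, "spin": 0}
    - {"dx": 0, "dy": 0, "dz": 2, "spin": 0}
    - {"dx": 0, "dy": 0, "dz": 2, "spin": 0}
    - {"dx": 0, "dy": 0, "dz": 1, "spin": 0}
    - {"dx": 0, "dy": 0, "dz": 0.3, "spin": 0}
    - {"dx": 0, "dy": 0, "dz": 0, "spin": 0}
    - {"dx": 0, "dy": 0, "dz": 0, "spin": 0}

```text
time: 22.45
ee_pos: [0.5103, 0.0121, 0.1882]
eef_rot: [-0.036, 0.999, -0.0, -0.004]
ft_force: [-0.3, -0.7, -0.0]
width: 0.0601
grip_force: 0.0
```

```bash
python3 - <<'E'
from h import *
go([.51,.012,.022],.075+np.pi/2)
s=telemetry.read_state();print(Ro.from_quat(s['eef_rot']).as_matrix().round(3),s['ft_force'])
E
```

```text
t 22.45 spin -0.004 now cm [ 0.02 -0.01  0.22] after spin [ 0.02 -0.01  0.22] j7 [-0.07  0.33 -0.05  1.97  0.02  0.85  1.51]
[[-0.997 -0.071 -0.008]
 [-0.071  0.997 -0.   ]
 [ 0.008  0.    -1.   ]] [-0.29446605 -0.6529396  -0.02306123]
```

Request:
move_arm:
  steps:
    - {"dx": 0, "dy": 0, "dz": 0, "spin": 0}
    - {"dx": 0, "dy": 0, "dz": 0, "spin": 0}
    - {"dx": 0, "dy": 0, "dz": 0, "spin": 0}
    - {"dx": 0, "dy": 0, "dz": 0, "spin": 0}
    - {"dx": 0, "dy": 0, "dz": 0, "spin": 0}
    - {"dx": 0, "dy": 0, "dz": 0, "spin": 0}
  claw: 3.0
  squeeze: 12

```text
time: 23.05
ee_pos: [0.5099, 0.0121, 0.1876]
eef_rot: [-0.036, 0.999, -0.0, -0.005]
ft_force: [-1.1, 0.9, 3.1]
width: 0.0357
grip_force: 12.0
```

Request:
move_arm:
  steps:
    - {"dx": 0, "dy": 0, "dz": -0.5, "spin": 0}
    - {"dx": 0, "dy": 0, "dz": -1.5, "spin": 0}
    - {"dx": 0, "dy": 0, "dz": -2, "spin": 0}
    - {"dx": 0, "dy": 0, "dz": -2.5, "spin": 0}
    - {"dx": 0, "dy": 0, "dz": -2.5, "spin": 0}
    - {"dx": 0, "dy": 0, "dz": -2, "spin": 0}
    - {"dx": 0, "dy": 0, "dz": -1, "spin": 0}
    - {"dx": 0, "dy": 0, "dz": 0, "spin": 0.1}
    - {"dx": 0, "dy": 0, "dz": 0, "spin": 0.1}
    - {"dx": 0, "dy": 0, "dz": 0, "spin": 0.07}
    - {"dx": 0, "dy": 0, "dz": 0, "spin": 0}

```text
time: 24.15
ee_pos: [0.5108, 0.0121, 0.3069]
eef_rot: [0.099, 0.995, -0.001, -0.005]
ft_force: [-0.9, 0.0, -0.8]
width: 0.0357
grip_force: 12.0
```

```bash
python3 - <<'E'
from h import *
go(w(TRAY,[0,-.011,.039]),TRAY[2]+np.pi/2)
E
```

```text
t 24.15 spin -0.007 now cm [ 2.69 19.26 10.36] after spin [ 2.55 19.28 10.36] j7 [-0.08  0.17 -0.03  1.88  0.01  1.11  1.25]
```

Request:
move_arm:
  steps:
    - {"dx": 0.2, "dy": 1.5, "dz": 0, "spin": -0.007}
    - {"dx": 0.4, "dy": 2.5, "dz": 0, "spin": 0}
    - {"dx": 0.4, "dy": 3, "dz": 0, "spin": 0}
    - {"dx": 0.4, "dy": 3, "dz": 0, "spin": 0}
    - {"dx": 0.4, "dy": 3, "dz": 0, "spin": 0}
    - {"dx": 0.4, "dy": 3, "dz": 0, "spin": 0}
    - {"dx": 0.3, "dy": 2, "dz": 0, "spin": 0}
    - {"dx": 0.1, "dy": 1.3, "dz": 0, "spin": 0}
    - {"dx": 0, "dy": 0, "dz": 0, "spin": 0}
    - {"dx": 0, "dy": 0, "dz": 0, "spin": 0}
    - {"dx": 0, "dy": 0, "dz": 0, "spin": 0}

```text
time: 25.25
ee_pos: [0.5225, 0.2052, 0.3071]
eef_rot: [0.096, 0.995, -0.001, -0.005]
ft_force: [0.7, 0.4, -0.3]
width: 0.0362
grip_force: 12.0
```

```bash
python3 - <<'E'
from h import *
go(w(TRAY,[0,-.011,.039]),TRAY[2]+np.pi/2)
b=snap('wrist','wrist6')['img'][...,::-1]
for x in(.037,-.037): print('partition tops bed line, edges',[proj('wrist6',w(TRAY,[x,y,.057])).round(1) for y in(-.06,-.011,.03)])
print([proj('wrist6',w(TRAY,[x,.048,.04])).round(1) for x in(.074,0,-.074)],[proj('wrist6',w(TRAY,[x,y,.05])).round(1) for x,y in((.115,.065),(.115,-.065),(-.115,.065),(-.115,-.065))])
cv2.imwrite('pics/c6.png',b)
E
```

```text
t 25.25 spin -0.001 now cm [ 0.03  0.11 10.41] after spin [ 0.03  0.11 10.41] j7 [-0.32  0.28 -0.16  1.74  0.04  1.13  0.89]
partition tops bed line, edges [array([267.1, 259.2]), array([325.4, 259.8]), array([374.4, 259.3])]
partition tops bed line, edges [array([261.6, 171.9]), array([325.6, 171.4]), array([379.2, 171.7])]
[array([387.8, 285.6]), array([394.4, 211. ]), array([398.6, 123.4])] [array([402.2, 324.8]), array([269.9, 326.1]), array([423.2,  73.5]), array([254.8,  71.3])]
```

View pics/c6.png

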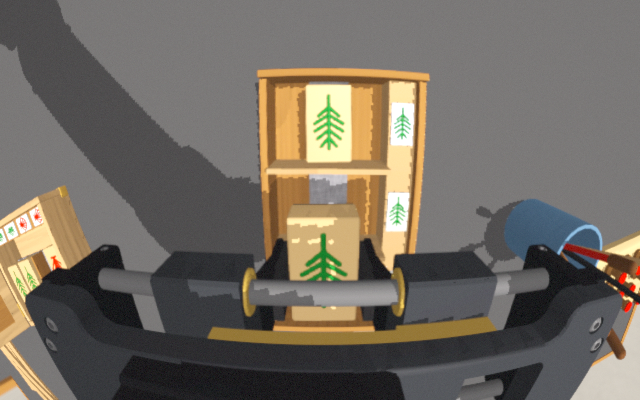

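```bash
python3 - <<'E'
from h import *
b=cv2.imread('pics/wrist6.png')
cv2.imwrite('pics/c7.png',cv2.resize(b[60:220,250:440],None,fx=3.7,fy=3.7,interpolation=2))
t=[proj('wrist6',w(TRAY,[x,y,z])).round(1) for x,y,z in((-.037,-.05,.057),(-.037,.02,.057),(-.037,.02,.005),(-.035,-.011,.015),(-.107,-.011,.015),(-.109,0,.057),(-.074,-.011,.043))];print(t)
E
```

```text
[array([274.4, 171.7]), array([366.3, 171.6]), array([358.8, 161.4]), array([325.3, 165.1]), array([325.3,  83.9]), array([340.6,  75.7]), array([325.5, 122. ])]
```

View pics/c7.png

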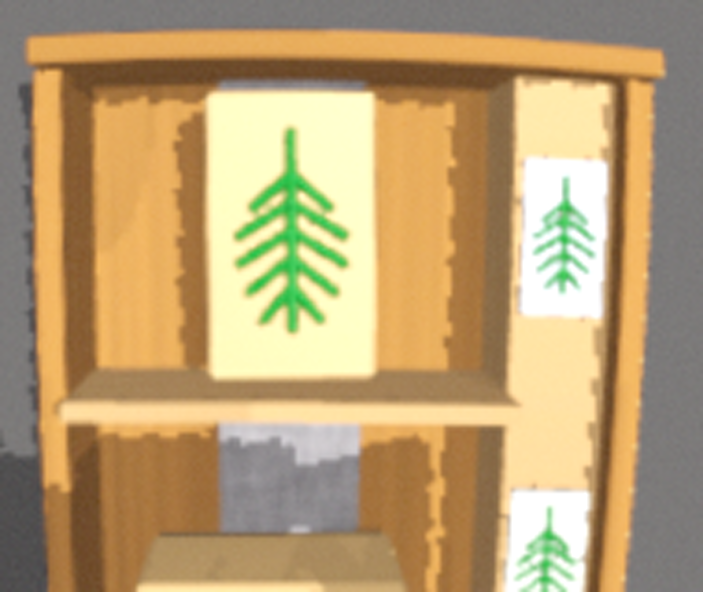

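```bash
python3 - <<'E'
from h import *
s=telemetry.read_state();M=Ro.from_quat(s['eef_rot']).as_matrix()
for x in(.031,-.031):
  for y in (-.018,.018): print(x,y,[proj('wrist6',s['ee_pos']+M@[x,y,z]).round(1) for z in(.164-.0044,.164+.0236)])
E
```

```text
0.031 -0.018 [array([286.5, 217.9]), array([292. , 201.3])]
0.031 0.018 [array([361.5, 217.9]), array([355.7, 201.3])]
-0.031 -0.018 [array([292. , 320.8]), array([295.8, 294. ])]
-0.031 0.018 [array([355.7, 320.7]), array([351.8, 293.9])]
```

Request:
move_arm:
  steps:
    - {"dx": 0, "dy": 0.34, "dz": 0, "spin": 0}
    - {"dx": 0, "dy": 0, "dz": 1.5, "spin": 0}
    - {"dx": 0, "dy": 0, "dz": 2, "spin": 0}
    - {"dx": 0, "dy": 0, "dz": 2, "spin": 0}
    - {"dx": 0, "dy": 0, "dz": 1.3, "spin": 0}
    - {"dx": 0, "dy": 0, "dz": 0, "spin": 0}
    - {"dx": 0, "dy": 0, "dz": 0, "spin": 0}

```text
time: 26.0
ee_pos: [0.5223, 0.2098, 0.2392]
eef_rot: [0.096, 0.995, -0.001, -0.005]
ft_force: [0.2, -0.2, 0.1]
width: 0.0359
grip_force: 12.0
```

```bash
python3 - <<'E'
from h import *
go(w(TRAY,[0,-.0087,.039]),TRAY[2]+np.pi/2)
E
```

```text
t 26.0 spin 0.001 now cm [-0.01 -0.13  3.62] after spin [-0.01 -0.13  3.62] j7 [-0.33  0.36 -0.16  1.8   0.06  1.    0.87]
```

Request:
move_arm:
  steps:
    - {"dx": 0, "dy": -0.13, "dz": 0, "spin": 0}
    - {"dx": 0, "dy": 0, "dz": 1, "spin": 0}
    - {"dx": 0, "dy": 0, "dz": 1, "spin": 0}
    - {"dx": 0, "dy": 0, "dz": 0.7, "spin": 0}
    - {"dx": 0, "dy": 0, "dz": 0.4, "spin": 0}
    - {"dx": 0, "dy": 0, "dz": 0.2, "spin": 0}
    - {"dx": 0, "dy": 0, "dz": 0, "spin": 0}
    - {"dx": 0, "dy": 0, "dz": 0, "spin": 0}

```text
time: 26.8
ee_pos: [0.5218, 0.2086, 0.2064]
eef_rot: [0.096, 0.995, -0.001, -0.005]
ft_force: [0.4, 0.3, -0.5]
width: 0.0359
grip_force: 12.0
```

```bash
python3 - <<'E'
from h import *
go(w(TRAY,[0,-.0087,.0386]),TRAY[2]+np.pi/2)
E
```

```text
t 26.8 spin 0.001 now cm [-0.01 -0.01  0.38] after spin [-0.01 -0.01  0.38] j7 [-0.33  0.4  -0.15  1.82  0.07  0.94  0.87]
```

Request:
move_arm:
  steps:
    - {"dx": 0, "dy": 0, "dz": 0.12, "spin": 0}
    - {"dx": 0, "dy": 0, "dz": 0.1, "spin": 0}
    - {"dx": 0, "dy": 0, "dz": 0.06, "spin": 0}
    - {"dx": 0, "dy": 0, "dz": 0, "spin": 0}
    - {"dx": 0, "dy": 0, "dz": 0, "spin": 0}

```text
time: 27.3
ee_pos: [0.5217, 0.2085, 0.2034]
eef_rot: [0.096, 0.995, -0.001, -0.005]
ft_force: [-0.4, -0.0, -0.4]
width: 0.0359
grip_force: 12.0
```

Request:
move_arm:
  steps:
    - {"dx": 0, "dy": 0, "dz": 0.06, "spin": 0}
    - {"dx": 0, "dy": 0, "dz": 0, "spin": 0}

```text
time: 27.5
ee_pos: [0.5216, 0.2085, 0.2028]
eef_rot: [0.096, 0.995, -0.001, -0.005]
ft_force: [-0.7, -0.4, -0.4]
width: 0.0357
grip_force: 12.0
```

Request:
move_arm:
  steps:
    - {"dx": 0, "dy": 0, "dz": 0.06, "spin": 0}
    - {"dx": 0, "dy": 0, "dz": 0, "spin": 0}

```text
time: 27.7
ee_pos: [0.5217, 0.2085, 0.2026]
eef_rot: [0.095, 0.995, -0.001, -0.005]
ft_force: [-2.8, -1.2, 5.2]
width: 0.0361
grip_force: 12.0
```

Request:
move_arm:
  steps:
    - {"dx": 0, "dy": 0, "dz": 0.04, "spin": 0}
    - {"dx": 0, "dy": 0, "dz": 0, "spin": 0}

```text
time: 27.9
ee_pos: [0.5217, 0.2085, 0.2025]
eef_rot: [0.096, 0.995, -0.001, -0.005]
ft_force: [-4.8, -2.7, 9.3]
width: 0.0358
grip_force: 12.0
```

Contact with the bed. I'll release with a small opening and withdraw.

Request:
move_arm:
  steps:
    - {"dx": 0, "dy": 0, "dz": 0, "spin": 0}
    - {"dx": 0, "dy": 0, "dz": 0, "spin": 0}
    - {"dx": 0, "dy": 0, "dz": 0, "spin": 0}
    - {"dx": 0, "dy": 0, "dz": -0.7, "spin": 0}
    - {"dx": 0, "dy": 0, "dz": -1.5, "spin": 0}
    - {"dx": 0, "dy": 0, "dz": -2, "spin": 0}
    - {"dx": 0, "dy": 0, "dz": -3, "spin": 0}
    - {"dx": 0, "dy": 0, "dz": -3, "spin": 0}
    - {"dx": 0, "dy": 0, "dz": -3, "spin": 0}
    - {"dx": 0, "dy": -3, "dz": -2, "spin": 0}
    - {"dx": 0, "dy": -3, "dz": 0, "spin": 0}
    - {"dx": 0, "dy": -3, "dz": 0, "spin": 0}
  claw: 5.2

```text
time: 29.1
ee_pos: [0.5057, 0.1194, 0.3562]
eef_rot: [0.095, 0.995, -0.0, -0.003]
ft_force: [0.4, 0.0, -0.5]
width: 0.052
grip_force: 0.0
```

Request:
move_arm:
  steps:
    - {"dx": 0, "dy": -3, "dz": 0, "spin": 0}
    - {"dx": 0, "dy": -3, "dz": 0, "spin": 0}
    - {"dx": 0, "dy": -3, "dz": 0, "spin": 0}
    - {"dx": 0, "dy": 0, "dz": 0, "spin": 0}
    - {"dx": 0, "dy": 0, "dz": 0, "spin": 0}

```text
time: 29.6
ee_pos: [0.4888, 0.0316, 0.3554]
eef_rot: [0.096, 0.995, -0.0, -0.004]
ft_force: [-0.3, 0.2, 0.4]
width: 0.0523
grip_force: 0.0
```

```bash
python3 - <<'E'
from h import *
a=snap('top','top8')['img'][...,::-1];b=snap('wrist','wrist8')['img'][...,::-1]
o=np.zeros((600,800,3),np.uint8);o[:,:400]=cv2.resize(a[160:280,220:300],None,fx=5,fy=5,interpolation=2);o[:300,400:]=cv2.resize(a[150:282,370:546],(400,300),interpolation=2);o[300:550,400:]=cv2.resize(b,(400,250));cv2.imwrite('pics/c8.png',o)
print([proj('top8',w(TRAY,[x,-.0095,.043])).round(1) for x in(.074,0,-.074)])
E
```

```text
[array([271.4, 192.1]), array([265.9, 220.5]), array([260.4, 249.1])]
```

View pics/c8.png

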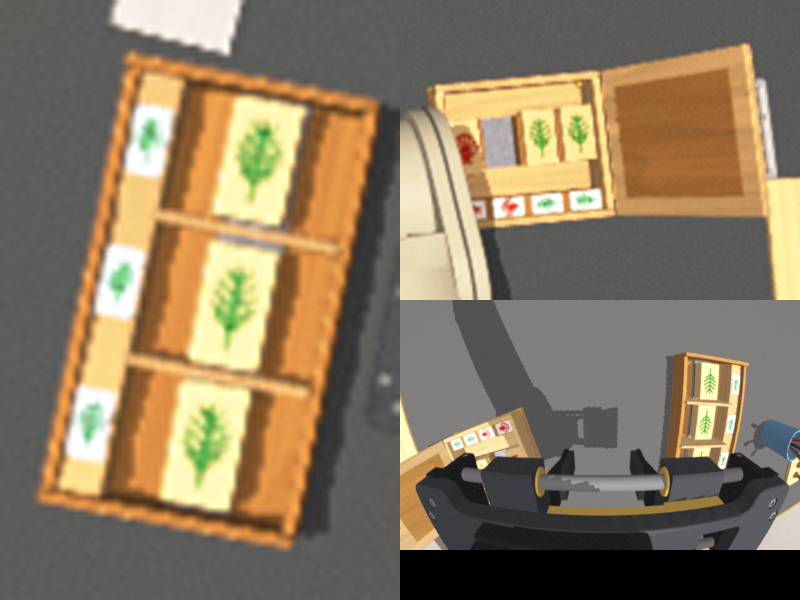

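The leaf stamp lies in line in the tray's middle place, at crop (233,305). The lid is open, and the other three stamps are in their places in the case.

```bash
python3 -c "
from h import *
print(job.close_job())"
```

```text
the job is handed in; nothing more can be done
None
```

The job is handed in but no verdict came back; the last pictures show the misplaced leaf stamp flat and in line in the tray's middle place, the lid open and the other stamps in their places.

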